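# Unbolt the strongbox against its spring catch

## Task

Unlock the low grey strongbox: press its long spring catch bar down with one fingertip and, keeping it held down the whole way, use the other finger to push the bolt by its upright handle all the way back to its stop, towards the robot and away from the lid. Then let go and move clear, so that the catch springs up again and the lid stands ajar. Do not pick up or disturb the small things lying on the box and around it.

Things in the scene. Friction and masses are not known exactly. Their poses are not given: they have to be found in the camera images.
- strongbox: low grey metal box fixed to the worktop, 190 mm wide (y). Origin on the worktop under the middle of the lid's front edge; x points back across the lid, y left, z up. x = -165 to 0 mm is a solid ledge 50 mm high that carries bolt and catch; x = 0 to 104 mm is the box under its metal lid. Position and yaw vary.
- bolt_handle (a point): middle of the top edge (box z = 106 mm) of the bolt's upright steel handle plate: 12 mm thick along box x, 34 mm wide along y, 36 mm high. At bolt value 0 it is at box x = -60, y = +30 mm; it moves with the bolt. Push its lid side towards box -x; this takes about 2 N plus the finger's rubbing on the catch.
- bolt_bar (a point): front end of the flat steel bolt bar, on its top (box z = 70 mm); the bar runs along box x at y = +30 mm, 20 mm wide, and this end reaches over the lid. It runs under two fixed bridges at box x = -118 and -12 mm, each 12 mm long in x, y = 12 to 48 mm, tops at z = 75 mm.
- catch_top (a point): centre of the top face of the catch, a grooved dark steel bar 105 mm long in box x (-120 to -15 mm), 30 mm wide (y = -45 to -15 mm), parallel to the bolt, 60 mm to its right centre to centre. Top at z = 88 mm up, 78 mm fully down: a second fingertip level with it is then 8 mm above the bolt bar. Press it anywhere; a finger can slide along it.
- bolt (a joint): travel of the bolt in m: 0 = fully shot over the lid, 0.036 = fully back at its stop; starts at 0 to 0.005. Its teeth catch at about 0.006, 0.015 and 0.024 unless the catch is pressed more than 6 mm; from 0.031 on the catch can rise again and locks the bolt back. Friction keeps the bolt where it is left.
- catch (a joint): how far the catch bar is pressed down, in m: 0 = up (locked), 0.010 = fully down. Needs about 3 N to start and 6 N at the bottom; springs back. The bolt is free when it is above 0.006.
- lid (a joint): opening angle of the lid in rad, hinged along its back edge: 0 = shut; it springs gently up by itself to about 0.28 (front edge 29 mm up) once the bolt has cleared it at bolt value about 0.025. Until then it is held under the bolt, below 0.05.
- lever_press: fixed hand press that stands on the worktop to the right of the strongbox, not part of the job: base plate 201 x 141 mm (x by y), origin at its underside; with its slanting lever and ball knob it rises to about z = 0.43 m and leans out to about 0.2 m right of its origin. Keep the arm clear: go round or over it
- cap: bystander: black ribbed cap, 22 mm wide, 18 mm high, standing loose on the box's ledge near its right front corner; origin at its underside
- ring: bystander: copper-coloured finger ring, 20 mm, 6 mm high, lying loose on the ledge left of the bolt; origin at its underside
- flux: bystander: small brown jar, 45 x 59 x 48 mm, on the worktop right of the box; origin at its underside
- whitelid: bystander: round white jar lid, 54 mm, 9 mm high, on the worktop right of the box; origin at its underside
- stake: bystander: round dark steel disc, 64 mm, 17 mm high, on the worktop left of the box; origin at its underside
- steelblock: bystander: square dark steel block, 62 x 62 x 22 mm, on the worktop left of the box; origin at its underside

How it is judged:
By the outcome, as a careful person would: the job done as asked, in the order asked, and still so for the second after the job is handed in, with the robot touching nothing.
It also fails if it takes over 40 s, if anything falls off the work surface, if the arm or the gripper's body presses on something with over 40 N, if the wrist force passes 120 N, or if a joint passes its speed limit or range.

## Robot

A 7-joint arm with a two-finger parallel gripper is mounted at the origin on a cart in front of the work surface, level with it; the furniture and walls round the work are solid. World frame = base frame: x ahead of the robot, y to its left, z up, the work surface at z = 0. Lengths are in m, angles in rad, forces in N, time in s.
With the tool pointing down it reaches from about 0.4 to 0.85 m from the base axis. Payload 10.4 kg.
Tool frame: the origin (TCP) lies midway between the tips of the shut fingers; the grasp point (between the pads) lies 19 mm behind it; z points along the fingers, y is the line along which they close (so a half turn about z gives the same grasp; the last joint's range is limited). The gripper opens to 87 mm and grips with 3 to 60 N. Pads are 19 mm wide; open, the fingers measure 117 mm over their backs; the gripper's body (75 mm by 190 mm) begins 51 mm behind the grasp point.
Start: joints at [1.27, 0.332, -0.065, 1.46, 0.022, 1.35, -0.088], TCP at [0.171, -0.601, 0.223] pointing down, gripper open.
Joint ranges: [-2.6, 2.6], [-0.5, 2.12], [-1.47, 1.34], [0.16, 2.42], [-1.27, 4.41], [0.06, 2.06], [-2.6, 2.6]. Speed limits (rad/s): [2.22, 2.22, 2.79, 2.79, 3.14, 3.14, 3.14].

## Interface

Orientations are given as a unit quaternion [x, y, z, w].
In Python, from bench import r gives the robot as it stands.
- The arm moves only by the tool carry_out, never from a script. Its argument "steps" is a list that holds one entry, the list of rows, each a list of 6 numbers: the shift along the tool's x, y, z in cm, then the turn, a rotation vector about the tool's x, y, z in rad. In form: [[[dx, dy, dz, wx, wy, wz], ...]]. A call has 1 to 20 rows; each row is the pose to reach, as a shift and turn from the pose commanded when the call began, along the tool's axes at that moment; what a row does not reach only later rows make up. A row lasts 1/12 s, in which the tool goes at most 41.7 mm and 7.16 degrees, less where a joint would pass 70% of its speed; a pose out of reach is approached as far as the arm can. A call with a gripper value outside its range is refused whole. "hand" is the closure, from -1 (fully open) to 1 (shut), set as the call begins (left out, the last holds). The fingers move at their own pace and stop on an object; "squeeze" is the grip in N (left out, the last holds). Time passes only in rows, so rows that repeat a pose let the fingers close. It gives the time, the measured TCP pose, the force, the opening and the grip force at its end, in the units of the state.
- r.read_state(): the state, without advancing time (a new reading comes with each control period).
- r.camera(name): name is "side" or "top"; returns the picture (480x640x3 uint8, red, green, blue); there is no depth.
- r.camera_params(name): a dict with "fx", "fy", "cx", "cy" (pixels), "D" ([k1, k2, p1, p2, k3] as OpenCV has them; the pictures are not rectified), "view" (4x4, takes a point from world to camera coordinates). Camera axes: x right, y up, looking along -z (the intrinsics and any distortion apply to the point x, -y, -z); pixel columns grow to the right and rows downward; lengths in m; the calibration is good to about 2 mm. A picture is of the moment at which its call begins. camera_params takes no time and is no camera call.
- r.close_job(): hands the job in; it is judged then, once.
The state is a dict: "time": time; "joint_positions": joint angles; "joint_vel": joint speeds; "joint_torque": joint torques, N m; "ee_pos": TCP position; "eef_rot": TCP orientation; "ft_force": force on the tool from outside, world axes, zero at the start; "torque": the same for the moment, N m; "width": finger opening in m; "grip_force": force on a finger pad.
Only numpy, scipy, OpenCV 4.12 (cv2) and the standard library are available. Lean on these libraries where they do the work, as an engineer would, in place of code of your own. Each camera call takes 0.05 s, during which the arm holds its last target. There are 200 camera calls.

## Working session

There is one attempt and no reset: what is moved stays moved. The work goes in short steps, Python scripts to look and compute and a tool call to move; the robot and the scene stay as the last step left them, time stands still between calls to the robot, and variables do not carry over. Pictures are saved under pics/ and viewed, at most 10 in all, crops included, and the job is handed in when it is done.

Besides the shell and the picture viewer there is one more tool, called after "Emit:" by a JSON object that holds its "name" and its "arguments", one argument or row to a line. carry_out: Moves the arm, as the interface text tells. Its arguments: {"type":"object","properties":{"steps":{"type":"array","items":{"type":"array","items":{"type":"array","items":{"type":"number"}}}},"hand":{"type":"number"},"squeeze":{"type":"number"}},"required":["steps"]}

```bash
mkdir -p pics; python3 - <<'E'
from bench import r
import cv2
s=r.read_state();print({k:(v if not hasattr(v,'__len__') else [round(float(a),3) for a in v]) for k,v in s.items()})
for n in("top","side"):
    cv2.imwrite(f"pics/{n}0.png",r.camera(n)[:,:,::-1]);print(n,r.camera_params(n))
E
```

```text
{'time': 0.0, 'joint_positions': [1.27, 0.333, -0.065, 1.461, 0.022, 1.35, -0.088], 'joint_vel': [-0.001, -0.001, -0.001, 0.001, 0.0, -0.001, -0.001], 'joint_torque': [0.001, -62.324, 0.026, -38.989, -0.061, 0.04, 0.0], 'ee_pos': [0.171, -0.601, 0.222], 'eef_rot': [0.99, 0.138, -0.0, -0.001], 'ft_force': [1.682, 0.156, 0.0], 'torque': [-0.006, 0.05, 0.021], 'grip_force': 0.0, 'width': 0.08670982120397831}
top {'fx': 495.033022303999, 'fy': 495.033022303999, 'cx': 316.96720496861644, 'cy': 236.73854757166808, 'D': array([-0.04765864,  0.        ,  0.        ,  0.        ,  0.        ]), 'view': array([[-0.00299594, -0.99951889,  0.03087098,  0.05029057],
       [ 0.99865307, -0.00139141,  0.05186621, -0.55713954],
       [-0.05179831,  0.03098479,  0.99817678, -1.24453728],
       [ 0.        ,  0.        ,  0.        ,  1.        ]])}
side {'fx': 482.0276063901401, 'fy': 482.0276063901401, 'cx': 314.1822594621163, 'cy': 240.99062396380802, 'D': array([0.03710084, 0.        , 0.        , 0.        , 0.        ]), 'view': array([[-0.47450959, -0.88018701,  0.0105581 ,  0.31660927],
       [ 0.78176507, -0.41587676,  0.46463953, -0.43163668],
       [-0.40457881,  0.22872987,  0.88543697, -0.73152483],
       [ 0.        ,  0.        ,  0.        ,  1.        ]])}
```

View pics/top0.png

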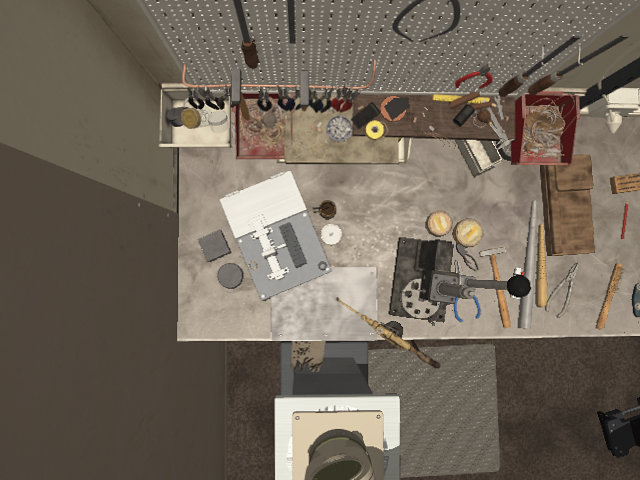

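View pics/side0.png

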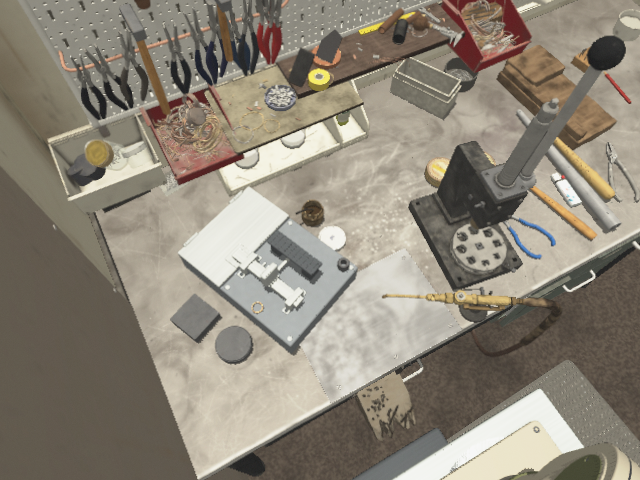

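The top view shows the box at about (275,235) px, the lid up and to the left, the catch at (292,243), and the bolt handle near (268,240). The press is at (420,280), and the arm is at the lower right. I'll zoom in to measure.

```bash
python3 - <<'E'
import cv2
a=cv2.imread("pics/top0.png")[165:305,190:345];cv2.imwrite("pics/topc.png",cv2.resize(a,None,fx=4,fy=4,interpolation=2))
a=cv2.imread("pics/side0.png")[180:355,165:365];cv2.imwrite("pics/sidec.png",cv2.resize(a,None,fx=3.4,fy=3.4,interpolation=2))
E
```

```text
(no output)
```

View pics/topc.png

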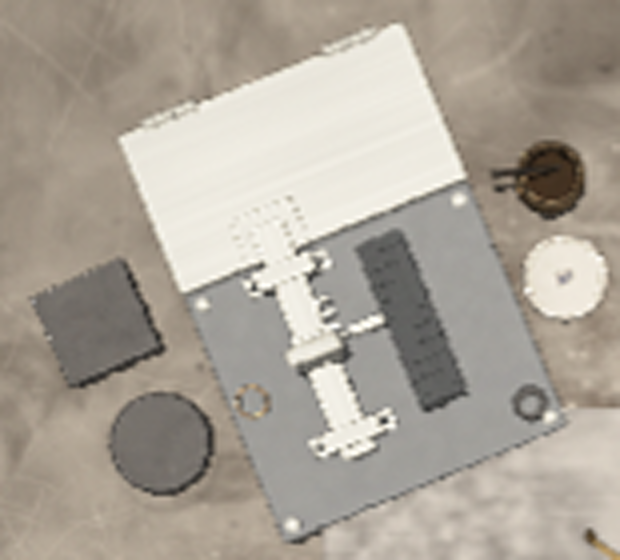

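View pics/sidec.png

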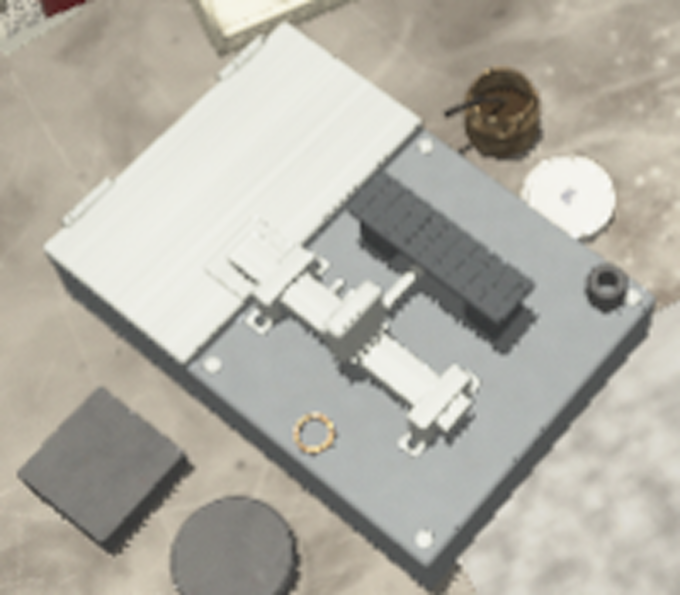

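The top crop shows the ledge corners at (568,422), (290,540), (186,293) and (467,182). The catch corners run from (356,243) to (467,393), and the handle top is near (314,345). In the side crop the handle top is near (356,308). I'll fit the box pose to these points.

```bash
cat > h.py <<'E'
import numpy as np,cv2
from bench import r
from scipy.optimize import least_squares
def proj(n,P):
    p=r.camera_params(n);V=p["view"];P=np.atleast_2d(P)
    C=(P@V[:3,:3].T+V[:3,3])*[1,-1,-1]
    K=np.array([[p["fx"],0,p["cx"]],[0,p["fy"],p["cy"]],[0,0,1]])
    return cv2.projectPoints(C,np.zeros(3),np.zeros(3),K,p["D"])[0][:,0]
def b2w(q,P):
    c,s=np.cos(q[2]),np.sin(q[2]);P=np.atleast_2d(P)/1000.
    return P@np.array([[c,s,0],[-s,c,0],[0,0,1]])+[q[0],q[1],0]
E
python3 - <<'E'
from h import *
B=np.array([[-165,-95,50],[-165,95,50],[0,95,50],[0,-95,50],[-15,-15,88],[-15,-45,88],[-120,-45,88],[-120,-15,88],[-60,30,106]],float)
T=np.array([[568,422],[290,540],[186,293],[467,182],[356,243],[402,229],[467,393],[424,412],[314,345]])/4+[190,165]
S=np.array([[653,303],[430,562],[187,362],[422,125],[345,207],[388,172],[535,287],[497,318],[356,308]])/3.4+[165,180]
def res(q):
    P=B.copy();P[8,0]-=q[3]*1000
    W=b2w(q,P);return np.r_[proj("top",W)-T,proj("side",W)-S].ravel()
f=least_squares(res,[.55,.08,.3,0],loss="soft_l1");q=f.x;print(q);print(res(q).reshape(-1,4//2).round(1).tolist())
np.save("q.npy",q)
W=b2w(q,[[-60-q[3]*1000,30,106],[-67,-30,88],[0,0,0]]);print(W, np.hypot(W[:,0],W[:,1]))
E
```

```text
[0.58699296 0.16329188 0.38219671 0.00412158]
[[-0.1, 1.1], [-2.4, 0.9], [-1.3, 0.1], [0.1, -0.8], [-0.7, 0.5], [-0.6, -0.7], [-0.4, -1.0], [-1.3, -1.0], [-0.6, 1.0], [2.6, -2.1], [-0.7, 1.2], [0.3, 0.8], [1.9, -0.3], [0.6, -0.9], [-0.8, -1.9], [1.2, -1.7], [1.3, 1.4], [0.1, -0.8]]
[[0.51630911 0.16721254 0.106     ]
 [0.53601595 0.11046816 0.088     ]
 [0.58699296 0.16329188 0.        ]] [0.54271091 0.54728084 0.60928234]
```

```bash
python3 - <<'E'
from h import *
def inv(n,uv,z):
    return least_squares(lambda p:(proj(n,[[p[0],p[1],z]])-uv).ravel(),[.5,0]).x.round(3)
for uv in [(400,238),(452,240),(392,318),(443,322)]: print("press",inv("top",uv,.02))
print("knob",inv("top",(519,286),.41), inv("side",(607,53),.41))
print("torch",inv("top",(340,300),.05),inv("top",(435,365),.05), inv("side",(555,300),.05))
from scipy.spatial.transform import Rotation as R
s=r.read_state();M=R.from_quat(s["eef_rot"]).as_matrix();print(M.round(3),s["ee_pos"])
t=b2w(np.load("q.npy"),[[-44,0,170]])[0];print(t,M.T@(t-s["ee_pos"])*100)
for w in [(.171,-.601,.5),(.25,-.40,.55),(.40,-.15,.55),(.5,.1,.45)]: print(w,(M.T@(np.array(w)-s["ee_pos"])*100).round(1))
E
```

```text
press [ 0.553 -0.162]
press [ 0.548 -0.296]
press [ 0.351 -0.14 ]
press [ 0.34 -0.27]
knob [ 0.449 -0.296] [ 0.453 -0.3  ]
torch [ 0.4   -0.006] [ 0.238 -0.24 ] [ 0.255 -0.255]
[[ 0.962  0.274 -0.   ]
 [ 0.274 -0.962  0.001]
 [-0.    -0.001 -1.   ]] [ 0.17130913 -0.60069442  0.22182728]
[0.54616766 0.14688165 0.17      ] [ 56.55325731 -61.60216019   5.25857524]
(0.171, -0.601, 0.5) [ -0.   -0.  -27.8]
(0.25, -0.4, 0.55) [ 13.1 -17.2 -32.8]
(0.4, -0.15, 0.55) [ 34.4 -37.1 -32.8]
(0.5, 0.1, 0.45) [ 50.8 -58.4 -22.7]
```

Emit:
{"name": "carry_out", "arguments": {
  "steps": [
    [[0,0,-4,0,0,0],[0,0,-8,0,0,0],[0,0,-12,0,0,0],[0,0,-16,0,0,0],[0,0,-20,0,0,0],[0,0,-24,0,0,0],[0,0,-28,0,0,0],[2,-2.5,-31,0,0,0],[4.5,-5.5,-32,0,0,0],[7,-8.5,-32,0,0,0],[9.5,-11.5,-32,0,0,0],[11.5,-14.5,-32,0,0,0],[13,-17,-32,0,0,0],[13,-17,-32,0,0,0]]
  ],
  "hand": 0,
  "squeeze": 20
}}

```text
time: 1.27
ee_pos: [0.2522, -0.3968, 0.5445]
eef_rot: [0.99, 0.142, 0.001, 0.001]
ft_force: [0.6, 0.1, 0.4]
width: 0.0439
grip_force: 0.0
```

Emit:
{"name": "carry_out", "arguments": {
  "steps": [
    [[2.7,-2.5,0,0,0,0],[5.4,-5,0,0,0,0],[8.1,-7.5,0,0,0,0],[10.8,-10,0,0,0,0],[13.5,-12.5,0,0,0,0],[16.2,-15,0,0,0,0],[18.9,-17.7,0,0,0,0],[21.5,-20.5,0,0,0,-0.02],[24,-23.5,1,0,0,-0.04],[26.5,-26.5,2,0,0,-0.06],[29,-29.5,4,0,0,-0.08],[31.5,-32,6,0,0,-0.1],[34,-34.5,8,0,0,-0.1],[36.5,-37.5,9.5,0,0,-0.1],[39,-40,11,0,0,-0.1],[41.5,-42.5,13,0,0,-0.1],[43.5,-44.6,16,0,0,-0.1],[43.5,-44.6,20,0,0,-0.1],[43.5,-44.6,24,0,0,-0.1],[43.5,-44.6,28,0,0,-0.1]]
  ]
}}

```text
time: 2.93
ee_pos: [0.5456, 0.1466, 0.2602]
eef_rot: [0.982, 0.188, -0.0, -0.0]
ft_force: [0.6, -0.6, 0.2]
width: 0.043
grip_force: 0.0
```

Emit:
{"name": "carry_out", "arguments": {
  "steps": [
    [[0,0,4,0,0,0],[0,0,8,0,0,0],[0,0,11,0,0,0],[0,0,13,0,0,0],[0,0,13.6,0,0,0],[0,0,13.6,0,0,0]]
  ]
}}

```text
time: 3.43
ee_pos: [0.545, 0.1458, 0.125]
eef_rot: [0.982, 0.188, -0.002, -0.0]
ft_force: [-0.2, 0.6, 0.5]
width: 0.0434
grip_force: 0.0
```

```bash
python3 - <<'E'
from h import *
s=r.read_state();print(s["ee_pos"],s["eef_rot"],s["ft_force"])
a=r.camera("side")[150:300,165:365];b=r.camera("top")[150:300,190:390]
cv2.imwrite("pics/near.png",cv2.resize(np.vstack([a,b])[:,:,::-1],None,fx=2,fy=2,interpolation=2))
cv2.imwrite("pics/nears.png",cv2.resize(a[30:,50:180][:,:,::-1],None,fx=5,fy=5,interpolation=2))
E
```

```text
[0.54496408 0.14577732 0.12499882] [ 9.82220658e-01  1.87723343e-01 -1.58609705e-03 -9.79535806e-05] [-0.15218314  0.57516506  0.54614667]
```

View pics/nears.png

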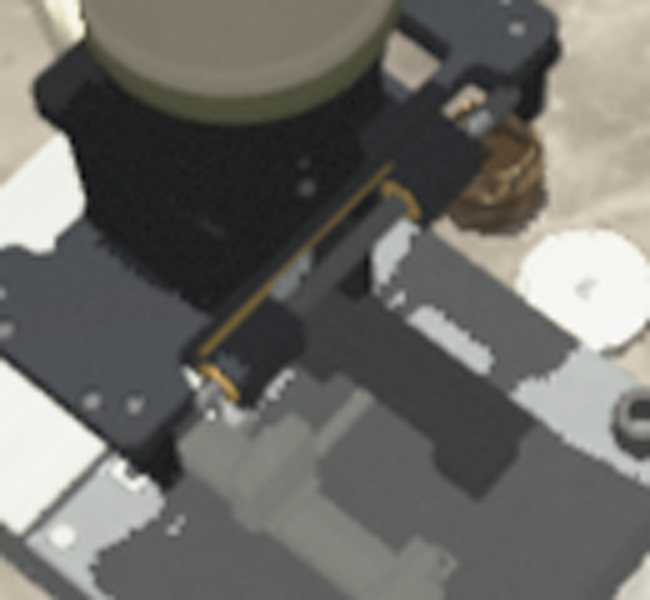

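The left fingertip, near (215,405), is on the lid side of the handle top at (270,470). The right one is over the catch. I'll move 4 mm towards the lid and go down to just above the catch.

Emit:
{"name": "carry_out", "arguments": {
  "steps": [
    [[0.4,0,0,0,0,0],[0.4,0,1,0,0,0],[0.4,0,2,0,0,0],[0.4,0,3,0,0,0],[0.4,0,3.4,0,0,0],[0.4,0,3.6,0,0,0],[0.4,0,3.6,0,0,0]]
  ]
}}

```text
time: 4.12
ee_pos: [0.5491, 0.1477, 0.0898]
eef_rot: [0.982, 0.188, -0.001, -0.0]
ft_force: [0.1, 0.2, 0.3]
width: 0.0434
grip_force: 0.0
```

Emit:
{"name": "carry_out", "arguments": {
  "steps": [
    [[0,0,0.2,0,0,0],[0,0,0.4,0,0,0],[0,0,0.6,0,0,0],[0,0,0.6,0,0,0],[0,0,0.6,0,0,0]]
  ]
}}

```text
time: 4.53
ee_pos: [0.5499, 0.1479, 0.0849]
eef_rot: [0.982, 0.188, 0.0, 0.0]
ft_force: [-1.1, 0.8, 3.1]
width: 0.0428
grip_force: 2.0
```

Emit:
{"name": "carry_out", "arguments": {
  "steps": [
    [[0,0,0.2,0,0,0],[0,0,0.4,0,0,0],[0,0,0.6,0,0,0],[0,0,0.7,0,0,0],[0,0,0.7,0,0,0],[0,0,0.7,0,0,0]]
  ]
}}

```text
time: 5.03
ee_pos: [0.5499, 0.1479, 0.0783]
eef_rot: [0.982, 0.188, 0.0, 0.0]
ft_force: [-3.3, 0.8, 11.7]
width: 0.0437
grip_force: 5.9
```

Emit:
{"name": "carry_out", "arguments": {
  "steps": [
    [[-0.2,0,0.05,0,0,0],[-0.4,0,0.05,0,0,0],[-0.6,0,0.05,0,0,0],[-0.8,0,0.05,0,0,0],[-1.0,0,0.05,0,0,0],[-1.2,0,0.05,0,0,0],[-1.4,0,0.05,0,0,0],[-1.6,0,0.05,0,0,0],[-1.8,0,0.05,0,0,0],[-2.0,0,0.05,0,0,0]]
  ]
}}

```text
time: 5.87
ee_pos: [0.5335, 0.1413, 0.0784]
eef_rot: [0.982, 0.188, 0.003, -0.0]
ft_force: [6.8, 3.4, 5.7]
width: 0.0435
grip_force: 4.8
```

Emit:
{"name": "carry_out", "arguments": {
  "steps": [
    [[0,0,0.1,0,0,0],[-0.2,0,0.1,0,0,0],[-0.4,0,0.1,0,0,0],[-0.6,0,0.1,0,0,0],[-0.8,0,0.12,0,0,0],[-1.0,0,0.12,0,0,0],[-1.2,0,0.12,0,0,0],[-1.2,0,0.12,0,0,0]]
  ]
}}

```text
time: 6.53
ee_pos: [0.5234, 0.1372, 0.0782]
eef_rot: [0.982, 0.188, 0.004, -0.0]
ft_force: [7.1, 2.7, 10.9]
width: 0.0437
grip_force: 6.0
```

Emit:
{"name": "carry_out", "arguments": {
  "steps": [
    [[-0.2,0,0.02,0,0,0],[-0.4,0,0.02,0,0,0],[-0.6,0,0.03,0,0,0],[-0.8,0,0.03,0,0,0],[-1.0,0,0.03,0,0,0],[-1.2,0,0.03,0,0,0],[-1.2,0,0.03,0,0,0]]
  ]
}}

```text
time: 7.12
ee_pos: [0.514, 0.1333, 0.0783]
eef_rot: [0.982, 0.187, 0.006, -0.001]
ft_force: [16.1, 6.9, 5.6]
width: 0.0432
grip_force: 12.6
```

Emit:
{"name": "carry_out", "arguments": {
  "steps": [
    [[-0.2,0,0.08,0,0,0],[-0.4,0,0.1,0,0,0],[-0.4,0,0.1,0,0,0],[-0.4,0,0.1,0,0,0]]
  ]
}}

```text
time: 7.45
ee_pos: [0.5138, 0.1332, 0.0784]
eef_rot: [0.982, 0.187, 0.01, -0.002]
ft_force: [30.5, 10.9, -2.5]
width: 0.0432
grip_force: 18.7
```

```bash
python3 - <<'E'
from h import *
s=r.read_state();print(s["ee_pos"],s["eef_rot"],s["ft_force"])
a=r.camera("side")[165:305,165:365]
cv2.imwrite("pics/push.png",cv2.resize(a[:,:,::-1],None,fx=4,fy=4,interpolation=2))
E
```

```text
[0.5137509  0.13316932 0.07839141] [ 0.98229481  0.18706117  0.0100368  -0.00207164] [30.51419895 10.90930128 -2.52368429]
```

View pics/push.png

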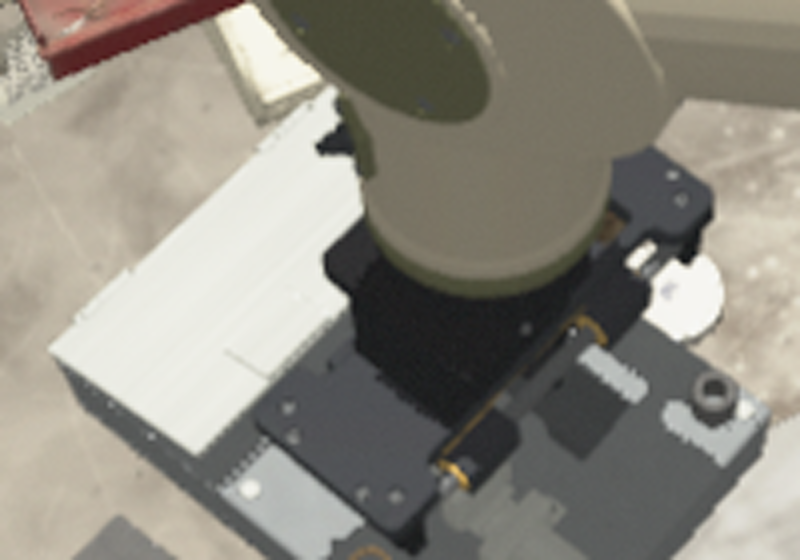

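Travel has stopped at about 35 mm and did not change under 32 N, so this is the stop. The lid's front left corner, near (200,455) in the crop, has risen. I'll ease off the handle with the catch still held, then lift straight up.

Emit:
{"name": "carry_out", "arguments": {
  "steps": [
    [[0.3,0,-0.05,0,0,0],[0.6,0,-0.05,0,0,0],[0.9,0,-0.05,0,0,0],[1.1,0,-0.05,0,0,0],[1.1,0,-0.05,0,0,0]]
  ]
}}

```text
time: 7.92
ee_pos: [0.5143, 0.1332, 0.0776]
eef_rot: [0.982, 0.187, -0.002, 0.002]
ft_force: [-22.3, -7.6, 45.5]
width: 0.0437
grip_force: 22.4
```

Emit:
{"name": "carry_out", "arguments": {
  "steps": [
    [[0,0,-0.3,0,0,0],[0,0,-0.8,0,0,0],[0,0,-1.5,0,0,0],[0,0,-2.5,0,0,0],[0,0,-4,0,0,0],[0,0,-7,0,0,0],[0,0,-11,0,0,0],[0,0,-15,0,0,0],[0,0,-19,0,0,0],[-3,0,-22,0,0,0],[-6,0,-25,0,0,0],[-9,0,-28,0,0,0],[-9,0,-28,0,0,0]]
  ]
}}

```text
time: 9.0
ee_pos: [0.43, 0.1011, 0.3612]
eef_rot: [0.982, 0.188, 0.004, 0.002]
ft_force: [2.1, -0.2, 0.1]
width: 0.0431
grip_force: 0.0
```

```bash
python3 - <<'E'
from h import *
s=r.read_state();print(s["time"],s["ee_pos"],s["eef_rot"],s["ft_force"])
a=r.camera("side")[165:345,165:365];b=r.camera("top")
cv2.imwrite("pics/end.png",cv2.resize(a[:,:,::-1],None,fx=3.3,fy=3.3,interpolation=2))
E
```

```text
9.0 [0.43002573 0.10108844 0.36120399] [0.98218507 0.18786246 0.00404738 0.00195004] [ 2.08650927 -0.20592991  0.06948922]
```

View pics/end.png

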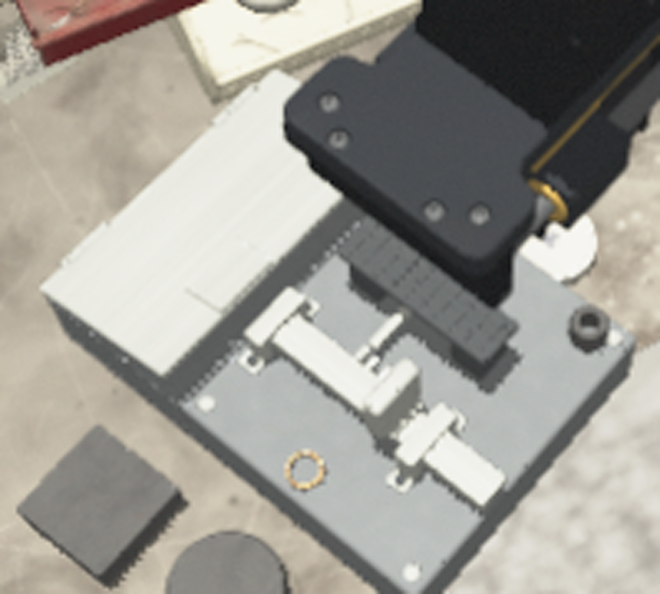

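The end picture shows the lid ajar, the bolt back with its handle top at about (393,383), the catch raised, and the cap and ring still in place. One quick numeric check of the bolt and catch.

```bash
python3 - <<'E'
from h import *
q=np.load("q.npy")
for n,P in {"handle31":[-91,30,106],"handle36":[-96,30,106],"catchUp":[-120,-45,88],"catchDown":[-120,-45,78],"lidcornerL ajar":[2,95,79]}.items():
    print(n,((proj("side",b2w(q,P))[0]-[165,180-15])*3.3).round())
E
```

```text
handle31 [385. 377.]
handle36 [393. 383.]
catchUp [523. 323.]
catchDown [523. 331.]
lidcornerL ajar [171. 380.]
```

```bash
python3 -c "
from bench import r
print(r.close_job())"
```

```text
the job is handed in; nothing more can be done
None
```

The strongbox is unlocked and handed in at about 9 s: the last picture shows the bolt fully back at its stop (36 mm), the catch up, the lid ajar, the cap and ring in place, and the arm clear. While I eased off the handle, one fingertip pressed on the catch with about 45 N down and 24 N sideways.

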